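Feel out the gap under a spring shoe with feeler bars

TASK

Gauge the gap under the spring shoe of the strip guide with the three steel feeler bars: slid along the bed into the gate nose first, the right bar goes in with a steady light push and drags under the shoe, while one too thin is loose and one too thick stops at the mouth. Leave the bar that drags lying in the gate with its nose out past the back of the gate, and the other two lying flat on the bench top, off the guide. Never force a bar, and leave the other things on the bench where they are.

Things in the scene. Friction and masses are not known exactly. Their poses are not given: they have to be found in the camera images.
- bed: ground steel bed of the guide, a plate 200 x 84 x 8 mm fixed flat on the bench; origin at the centre of its underside, x along its length towards the gate end (the direction in which a bar is pushed in), z up; its top is 8 mm above the bench
- gate: grey gate fixed across the bed: 36 mm deep (x = -18 to +18 mm), 72 mm wide, 56 mm high, a knurled screw on top up to 83 mm high, opening 44 mm wide between two posts. Origin on the bed's top in the middle of the opening; x points the way a bar is pushed in, z up. In the opening hangs a steel head locked at an unknown height, a round-nosed spring shoe under it
- shoe_mouth (a point): middle of the gate's mouth, on the bed's top, 20 mm before the gate's origin. The shoe's underside rests 3 to 11 mm above the bed (unknown, differs each time). A bar 0 to 4.3 mm thicker than this gap slides in under the shoe's round nose (push of 5 to 18 N), is pressed down by 2 to 4.5 N and drags (2.5 to 9 N); a thinner one is loose; a thicker one stops here on the head's solid front plate
- bar_thin: thin feeler bar: flat steel blade 130 x 36 mm, 6 mm thick, one dot on top, with an upright dark handle block on its rear part; about 0.2 kg. Origin at the centre of the blade's underside, x along the bar to its nose, y across, z up
- bar_thin_handle (a point): centre of the thin bar's handle block (36 mm along the bar, 14 mm across, 34 mm high; grip across the 14 mm, along y): 35 mm behind the blade's middle (100 mm behind the nose) and 23 mm above the blade's underside; axes as the bar
- bar_thin_nose (a point): middle of the square front end (nose) of the thin bar, half-way up its 6 mm thickness; axes as the bar
- bar_middle: middle feeler bar: flat steel blade 130 x 36 mm, 9 mm thick, two dots on top, with an upright dark handle block on its rear part; about 0.2 kg. Origin at the centre of the blade's underside, x along the bar to its nose, y across, z up
- bar_middle_handle (a point): centre of the middle bar's handle block (36 mm along the bar, 14 mm across, 34 mm high; grip across the 14 mm, along y): 35 mm behind the blade's middle (100 mm behind the nose) and 26 mm above the blade's underside; axes as the bar
- bar_middle_nose (a point): middle of the square front end (nose) of the middle bar, half-way up its 9 mm thickness; axes as the bar
- bar_thick: thick feeler bar: flat steel blade 130 x 36 mm, 12 mm thick, three dots on top, with an upright dark handle block on its rear part; about 0.2 kg. Origin at the centre of the blade's underside, x along the bar to its nose, y across, z up
- bar_thick_handle (a point): centre of the thick bar's handle block (36 mm along the bar, 14 mm across, 34 mm high; grip across the 14 mm, along y): 35 mm behind the blade's middle (100 mm behind the nose) and 29 mm above the blade's underside; axes as the bar
- bar_thick_nose (a point): middle of the square front end (nose) of the thick bar, half-way up its 12 mm thickness; axes as the bar
- tape_measure: yellow tape measure, 36 x 68 x 62 mm, a bystander to leave alone; origin at the centre of its underside
- done_stack: stack of steel strips, 120 x 43 x 18 mm, a bystander to leave alone; origin at the centre of its underside
- paint_marker: paint marker, 138 x 19 x 16 mm, a bystander to leave alone; origin at the centre of its underside
- try_square: engineer's square, 110 x 171 x 23 mm, a bystander to leave alone; origin at the centre of its underside
There are look-alikes about, which are no part of the job. There is more than one size of the bed; the job needs the larger.

How it is judged:
At the end, for the whole second after the job is handed in: One bar lies at rest in the gate, flat (0.06 rad), in line (0.2 rad, 15 mm sideways), its nose past the back (18 to 70 mm beyond the gate's middle), the shoe pressing on it (over 1 N); the other two lie flat and still on the bench top (height within 4 mm) (((x of bar_thin_nose in the frame of gate between 0.018 and 0.07 m and y of bar_thin_nose in the frame of gate between -0.015 and 0.015 m and angle between the x axis of bar_thin_nose and the x axis of gate, either way round below 0.2 rad and angle between each of bar_thin_nose, bar_middle_handle, bar_thick_handle's own z axis and vertical below 0.06 rad and contact force between bar_thin and gate above 1 N and linear speed of each of bar_thin, bar_middle, bar_thick below 0.02 m/s and height (world z) of bar_middle_handle between 0.022 and 0.03 m and height (world z) of bar_thick_handle between 0.025 and 0.033 m) or (x of bar_middle_nose in the frame of gate between 0.018 and 0.07 m and y of bar_middle_nose in the frame of gate between -0.015 and 0.015 m and angle between the x axis of bar_middle_nose and the x axis of gate, either way round below 0.2 rad and angle between each of bar_middle_nose, bar_thin_handle, bar_thick_handle's own z axis and vertical below 0.06 rad and contact force between bar_middle and gate above 1 N and linear speed of each of bar_middle, bar_thin, bar_thick below 0.02 m/s and height (world z) of bar_thin_handle between 0.019 and 0.027 m and height (world z) of bar_thick_handle between 0.025 and 0.033 m) or (x of bar_thick_nose in the frame of gate between 0.018 and 0.07 m and y of bar_thick_nose in the frame of gate between -0.015 and 0.015 m and angle between the x axis of bar_thick_nose and the x axis of gate, either way round below 0.2 rad and angle between each of bar_thick_nose, bar_thin_handle, bar_middle_handle's own z axis and vertical below 0.06 rad and contact force between bar_thick and gate above 1 N and linear speed of each of bar_thick, bar_thin, bar_middle below 0.02 m/s and height (world z) of bar_thin_handle between 0.019 and 0.027 m and height (world z) of bar_middle_handle between 0.022 and 0.03 m))); the robot touches nothing.
It fails at once if a bar is forced against the gate (more than 45 N) (contact force between any of bar_thin, bar_middle, bar_thick and gate above 45 N).
It fails at once if a bystander is shifted by more than 30 mm (distance of any of tape_measure, done_stack, paint_marker, try_square from where it was at the start of the episode above 0.03 m).
It also fails if it takes over 72 s, if anything falls off the work surface, if the arm or the gripper's body presses on something with over 40 N, if the wrist force passes 120 N, or if a joint passes its speed limit or range.

ROBOT

A 6-joint arm with a two-finger parallel gripper is mounted at the origin on a cart in front of the work surface, level with it; the furniture and walls round the work are solid. World frame = base frame: x ahead of the robot, y to its left, z up, the work surface at z = 0. Lengths are in m, angles in rad, forces in N, time in s.
With the tool pointing down it reaches from about 0.25 to 0.85 m from the base axis. Payload 12.5 kg.
Tool frame: the origin (TCP) lies at the very end of the fingers, on their centre line; the grasp point (between the pads) lies 19 mm behind it; y points along the fingers, z is the direction in which the jaws open and shut, and the axes are right-handed (so a half turn about y gives the same grasp; the last joint's range is limited). The gripper opens to 93 mm and grips with 3 to 60 N. Pads are 15 mm wide; open, the fingers measure 128 mm over their backs; the gripper's body (75 mm by 188 mm) begins 65 mm behind the grasp point.
Start: joints at [-0.085, 0.351, 1.652, -0, 1.139, -0.085], TCP at [0.55, 0, 0.219] pointing down, gripper open.
Joint ranges: [-2.75, 2.75], [-0.79, 2.1], [0.01, 2.65], [-1.57, 4.71], [0.07, 3.14], [-2.87, 2.87]. Speed limits (rad/s): [2.22, 2.22, 2.79, 3.14, 3.14, 3.14].

INTERFACE

Orientations are given as a unit quaternion [w, x, y, z].
In Python, from station import * gives the robot as it stands. Calls block until the motion is done:
- move_to(position, orientation): joint-space move of the TCP to a pose.
- servo_line(position, velocity=0.15, frame=None, f_stop=None): straight line of the TCP; frame=None keeps the orientation; velocity is the mean speed in m/s. With f_stop (N) it stops when the force on the tool has changed by that much, and returns True; else False.
- move_j(angles): joint-space move.
- open_gripper() and grab(force=None): open the fingers fully, or close them until they stop; force is the grip in N (None keeps the last).
- pause(seconds).
- ik(position, orientation): joint angles nearest the present ones, or None.
- observe(): the state.
- get_image(name): name is "scene" or "side" or "wrist"; returns the picture (384x512x3 uint8, red, green, blue); there is no depth.
- camera_info(name): a dict with "camera_matrix" (3x3 intrinsics, pixels), "extrinsics" (4x4, takes a point from camera to world coordinates); the wrist camera has in their place "tool_from_camera" (4x4, takes a point from camera to tool coordinates, whose origin is the TCP and whose axes are the tool frame's). Camera axes: x right, y down, z forward; pixel columns grow to the right and rows downward; lengths in m; the calibration is good to about 2 mm. The wrist camera is an equidistant fisheye: a pixel r from the principal point sees the ray r / f radians off the axis. A picture is of the moment at which its call begins: read the wrist's pose just before it. camera_info takes no time and is no camera call.
A pose or a line that the arm cannot do raises MotionError and nothing moves.
- close_job(): hands the job in, once; it reports no verdict.
The state is a dict: "time_s": time; "joints": joint angles; "qd": joint speeds; "tau": joint torques, N m; "eef_pos": TCP position; "orientation": TCP orientation; "ft_force": force on the tool from outside, world axes, zero at the start; "ft_torque": the same for the moment, N m; "finger_gap": finger opening in m.
Only numpy, scipy, OpenCV 4.12 (cv2) and the standard library are available. Lean on these libraries where they do the work, as an engineer would, in place of code of your own. Each camera call takes 0.05 s, during which the arm holds its last target.

## Working session

There is one attempt and no reset: what is moved stays moved. The work goes in short steps, each a Python script; the robot and the scene stay as the last script left them, time stands still between calls to the robot, and variables do not carry over. Pictures are saved under pics/ and viewed, and the job is handed in when it is done.

```bash
ls; mkdir -p pics; python3 - <<'E'
from station import *
import cv2,numpy as np
for n in ["scene","side","wrist"]:
    im=get_image(n); cv2.imwrite(f"pics/{n}0.png",cv2.cvtColor(im,cv2.COLOR_RGB2BGR))
    c=camera_info(n); print(n,{k:np.round(v,4).tolist() if not isinstance(v,str) else v for k,v in c.items()})
print(observe())
E
```

```text
pics
scene {'camera_matrix': [[432.147, 0.0, 250.9997], [0.0, 432.147, 197.0615], [0.0, 0.0, 1.0]], 'extrinsics': [[-0.9992, 0.0385, -0.0142, 0.5849], [0.0406, 0.8734, -0.4853, 0.4655], [-0.0063, -0.4855, -0.8742, 1.1186], [0.0, 0.0, 0.0, 1.0]]}
side {'camera_matrix': [[376.6686, 0.0, 262.4766], [0.0, 376.6686, 184.8789], [0.0, 0.0, 1.0]], 'extrinsics': [[0.991, -0.0764, 0.11, 0.4404], [-0.1339, -0.5385, 0.8319, -1.0669], [-0.0043, -0.8392, -0.5439, 0.6775], [0.0, 0.0, 0.0, 1.0]]}
wrist {'camera_matrix': [[297.3186, 0.0, 250.8666], [0.0, 297.3186, 189.7753], [0.0, 0.0, 1.0]], 'tool_from_camera': [[-0.0001, 0.9593, 0.2823, -0.0791], [-0.0011, -0.2823, 0.9593, -0.1654], [1.0, -0.0002, 0.001, -0.001], [0.0, 0.0, 0.0, 1.0]]}
{'time_s': 0.15, 'joints': array([-8.46352743e-02,  3.51130595e-01,  1.65223628e+00, -1.96722594e-06,
        1.13912027e+00, -8.45986910e-02]), 'qd': array([-7.30238008e-04, -2.22337500e-03, -9.21642493e-04, -2.87656427e-05,
        4.69059826e-04,  6.16554552e-05]), 'tau': array([ 9.91285888e-04, -4.97462654e+01, -2.85344088e+01,  6.99646957e-02,
        2.45898723e-02, -7.18797719e-05]), 'eef_pos': array([5.49746403e-01, 2.71915111e-05, 2.18230684e-01]), 'orientation': array([ 0.4997866 , -0.50019542,  0.5002502 , -0.49976758]), 'ft_force': array([ 0.38602463,  0.4703491 , -0.4818974 ]), 'ft_torque': array([-0.04916408, -0.01101427,  0.00227567]), 'finger_gap': 0.09279336202743713}
```

View pics/scene0.png

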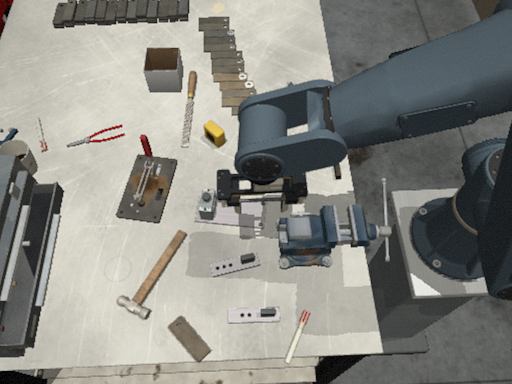

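View pics/side0.png

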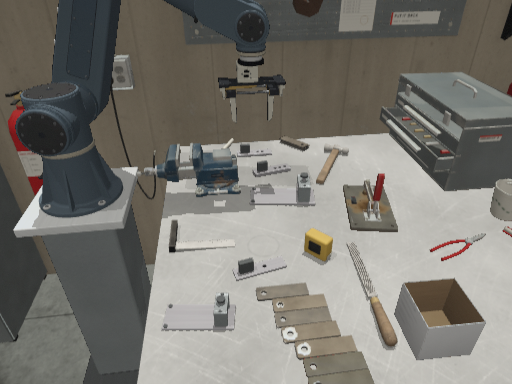

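View pics/wrist0.png

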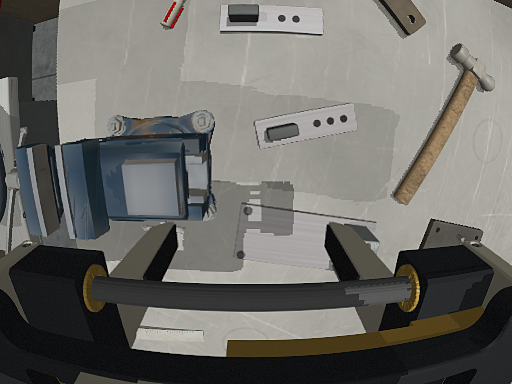

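```bash
cat > h.py <<'E'
import numpy as np,cv2,json
from scipy.spatial.transform import Rotation as R
def quat(yaw):
    # tool y down, tool z (jaw) at world yaw
    z=np.array([np.cos(yaw),np.sin(yaw),0]);y=np.array([0,0,-1.]);x=np.cross(y,z)
    q=R.from_matrix(np.c_[x,y,z]).as_quat();return np.r_[q[3],q[:3]]
def ray(n,px,ci,obs=None):
    K=np.array(ci["camera_matrix"]);p=np.array(px,float)
    d=np.array([(p[0]-K[0,2])/K[0,0],(p[1]-K[1,2])/K[1,1],1.])
    if n!="wrist":
        T=np.array(ci["extrinsics"]);d/=np.linalg.norm(d)
    else:
        r=np.hypot(d[0],d[1]); d=np.array([d[0]/r*np.sin(r),d[1]/r*np.sin(r),np.cos(r)])
        q=obs["orientation"];W=np.eye(4);W[:3,:3]=R.from_quat(np.r_[q[1:],q[0]]).as_matrix();W[:3,3]=obs["eef_pos"]
        T=W@np.array(ci["tool_from_camera"])
    return T[:3,3],T[:3,:3]@d
def onz(n,px,z,ci,obs=None):
    o,d=ray(n,px,ci,obs);return o+d*(z-o[2])/d[2]
E
python3 - <<'E'
import cv2
s=cv2.imread('pics/side0.png')
cv2.imwrite('pics/sA.png',cv2.resize(s[135:215,230:330],None,fx=7,fy=7,interpolation=cv2.INTER_CUBIC))
cv2.imwrite('pics/sB.png',cv2.resize(s[250:335,155:300],None,fx=5,fy=5,interpolation=cv2.INTER_CUBIC))
s=cv2.imread('pics/wrist0.png')
cv2.imwrite('pics/wA.png',cv2.resize(s[90:280,220:400],None,fx=3,fy=3,interpolation=cv2.INTER_CUBIC))
E
```

```text
(no output)
```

View pics/sA.png

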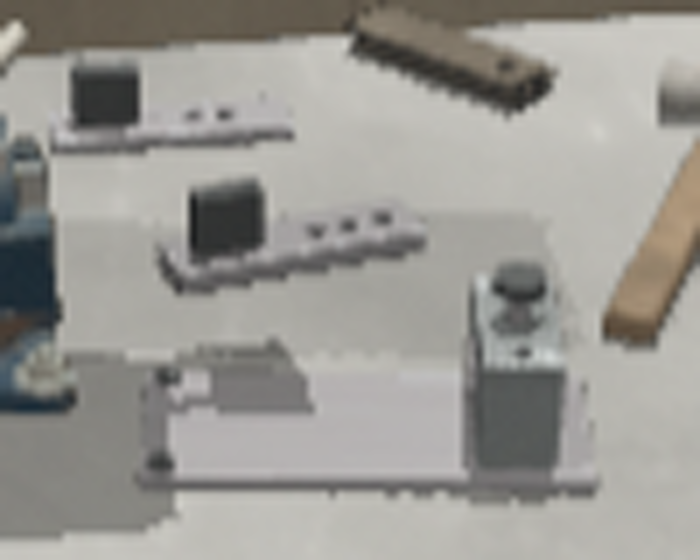

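View pics/sB.png

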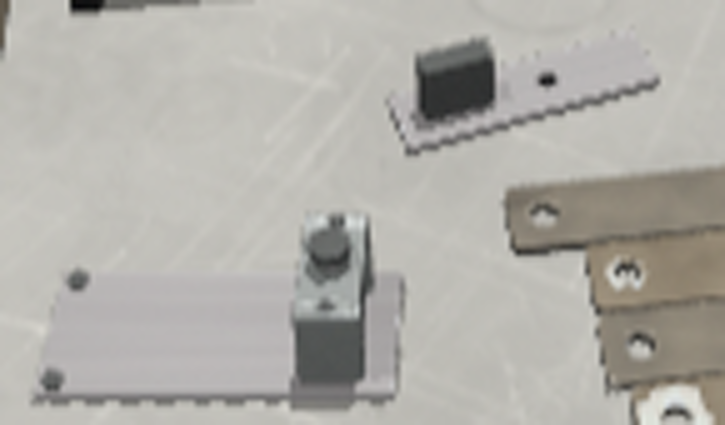

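View pics/wA.png

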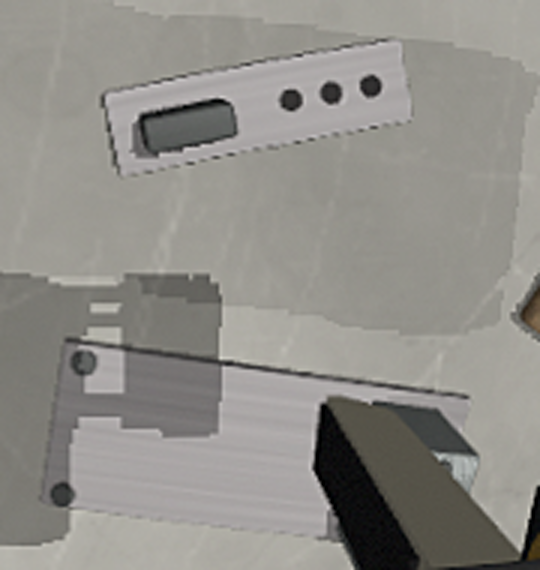

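```bash
python3 - <<'E'
from station import *
from h import *
c=camera_info("side"); o=observe()
def f(off,s,pts,z):
    P=[onz("side",(off[0]+(x+.5)/s-.5,off[1]+(y+.5)/s-.5),z,c) for x,y in pts]; 
    print(np.round(P,4).tolist()); print([round(float(np.linalg.norm(P[i]-P[i-1])),4) for i in range(len(P))]); return P
f((230,135),7,[(140,478),(598,482),(565,360),(150,365)],.008)
f((155,250),5,[(35,397),(397,397),(403,277),(60,275)],.008)
print('thin');f((155,250),5,[(408,150),(658,80),(630,38),(388,97)],.006)
print('thick');f((230,135),7,[(180,282),(427,240),(410,205),(160,245)],.012)
print('mid');f((230,135),7,[(55,143),(292,131),(265,97),(60,122)],.009)
cw=camera_info("wrist")
P=[onz("wrist",(220+(x+.5)/3-.5,90+(y+.5)/3-.5),z,cw,o) for x,y,z in [(66,340,.008),(42,502,.008),(468,397,.008),(103,95,.012),(122,177,.012),(410,121,.012),(400,40,.012)]]
print(np.round(P,4).tolist())
E
```

```text
[[0.5235, -0.1371, 0.008], [0.7198, -0.1678, 0.008], [0.7288, -0.0714, 0.008], [0.5376, -0.0485, 0.008]]
[0.0897, 0.1987, 0.0969, 0.1926]
[[0.2974, -0.5541, 0.008], [0.445, -0.5745, 0.008], [0.4519, -0.5141, 0.008], [0.3028, -0.4923, 0.008]]
[0.062, 0.149, 0.0608, 0.1508]
thin
[[0.4598, -0.4388, 0.006], [0.5852, -0.4102, 0.006], [0.5767, -0.3794, 0.006], [0.4527, -0.4033, 0.006]]
[0.0363, 0.1287, 0.032, 0.1263]
thick
[[0.5593, 0.0163, 0.012], [0.6854, 0.0387, 0.012], [0.6838, 0.0742, 0.012], [0.5537, 0.0526, 0.012]]
[0.0367, 0.1281, 0.0356, 0.1319]
mid
[[0.5108, 0.1712, 0.009], [0.6375, 0.1666, 0.009], [0.6289, 0.2076, 0.009], [0.5153, 0.1945, 0.009]]
[0.0237, 0.1268, 0.0419, 0.1143]
[[0.5367, -0.0498, 0.008], [0.5242, -0.1322, 0.008], [0.7307, -0.0803, 0.008], [0.5529, 0.0583, 0.012], [0.5609, 0.0238, 0.012], [0.686, 0.0507, 0.012], [0.6798, 0.0857, 0.012]]
```

```bash
python3 - <<'E'
from station import *
from h import *
for i,(p,yaw) in enumerate([((0.50,0.03,0.33),np.pi/2)]):
    move_to(np.array(p),quat(yaw)); o=observe(); im=get_image("wrist")
    np.save("w1.npy",{k:o[k] for k in("eef_pos","orientation")},allow_pickle=True)
    cv2.imwrite("pics/wrist1.png",im[...,::-1]); print(o["time_s"],o["joints"].round(2),o["eef_pos"])
im=get_image("scene");cv2.imwrite("pics/scene1.png",im[...,::-1])
E
```

```text
1.5083 [-0.03  0.16  1.62 -0.    1.36 -1.6 ] [0.49996023 0.0299629  0.32970244]
```

View pics/wrist1.png

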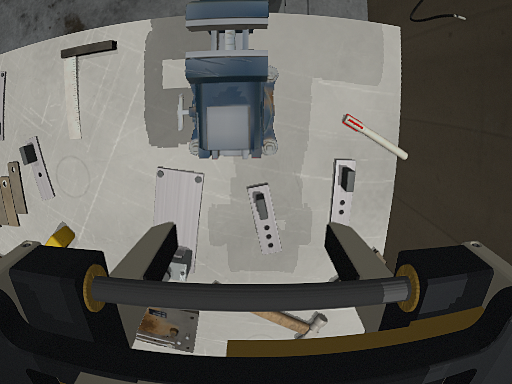

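View pics/scene1.png

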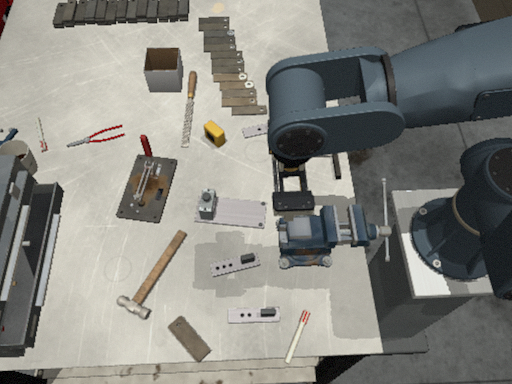

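```bash
python3 - <<'E'
import cv2
s=cv2.imread('pics/scene1.png')
cv2.imwrite('pics/sc1a.png',cv2.resize(s[180:335,185:345],None,fx=5,fy=5,interpolation=cv2.INTER_CUBIC)[:600])
cv2.imwrite('pics/sc1b.png',cv2.resize(s[285:335,215:290],None,fx=8,fy=8,interpolation=cv2.INTER_CUBIC))
s=cv2.imread('pics/wrist1.png')
cv2.imwrite('pics/w1a.png',cv2.resize(s[90:290,140:370],None,fx=3,fy=3,interpolation=cv2.INTER_CUBIC))
E
```

```text
(no output)
```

View pics/sc1a.png

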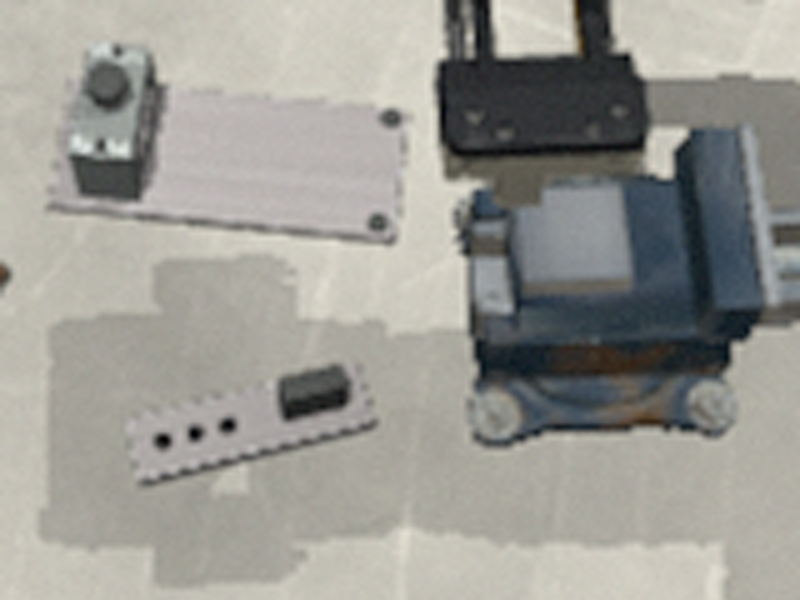

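View pics/sc1b.png

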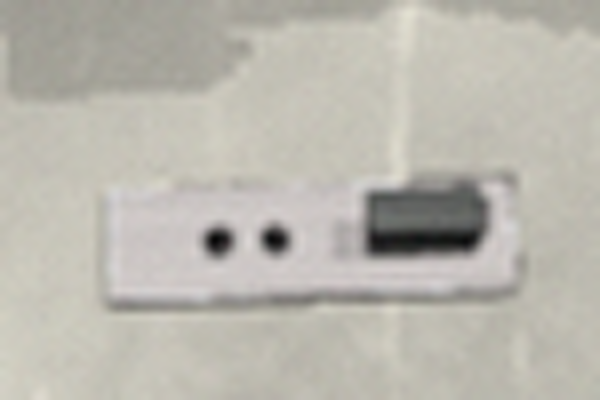

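View pics/w1a.png

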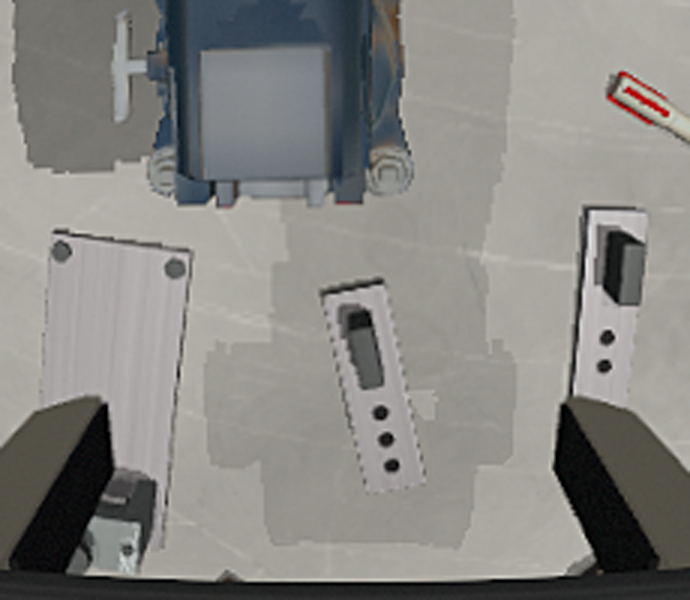

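```bash
python3 - <<'E'
from station import *
from h import *
cs=camera_info("scene");cw=camera_info("wrist");o=np.load("w1.npy",allow_pickle=True).item()
u=lambda p,off,s:(off[0]+(p[0]+.5)/s-.5,off[1]+(p[1]+.5)/s-.5)
S=lambda p,z:onz("scene",u(p,(185,180),5),z,cs).round(4).tolist()
W=lambda p,z:onz("wrist",u(p,(140,90),3),z,cw,o).round(4).tolist()
M=lambda p,z:onz("scene",u(p,(215,285),8),z,cs).round(4).tolist()
def tri(ps,pw):
    a,d=ray("scene",u(ps,(185,180),5),cs);b,e=ray("wrist",u(pw,(140,90),3),cw,o)
    d=d/np.linalg.norm(d);e=e/np.linalg.norm(e)
    t=np.linalg.lstsq(np.c_[d,-e],b-a,rcond=None)[0];p,q=a+t[0]*d,b+t[1]*e
    return ((p+q)/2).round(4).tolist(),round(float(np.linalg.norm(p-q)),4)
print("vise",tri((625,180),(203,50)),tri((630,285),(330,47)),tri((520,290),(325,178)))
print("bed scene",[S(p,.008) for p in[(395,238),(405,110),(50,205)]])
print("bed wrist",[W(p,.008) for p in[(53,231),(192,250),(162,547)]])
print("gate top scene",[S(p,.064) for p in[(68,152),(133,158),(153,48),(88,42)]],"screw",S((107,80),.091))
print("gate wrist",[W(p,.064) for p in[(138,573)]])
print("mid scene",[M(p,.009) for p in[(105,185),(105,300),(520,295),(515,178)]])
print("mid handle top scene",[M(p,.043) for p in[(370,192),(368,232),(478,232),(485,190)]])
print("mid wrist",[W(p,.009) for p in[(585,207),(648,210)]],"htop",[W(p,.043) for p in[(607,228),(640,245),(642,305),(620,303)]], "dots",[W(p,.009) for p in[(607,338),(604,366)]],"scene dots",[M(p,.009) for p in[(219,240),(276,240)]])
print("marker",W((620,70),.01))
E
```

```text
vise ([0.4217, -0.0226, 0.1302], 0.0002) ([0.422, 0.0287, 0.1136], 0.0013) ([0.4782, 0.0268, 0.1093], 0.0006)
bed scene [[0.5352, -0.052, 0.008], [0.5249, -0.134, 0.008], [0.7309, -0.0813, 0.008]]
bed wrist [[0.5221, -0.1315, 0.008], [0.5342, -0.0498, 0.008], [0.7301, -0.0809, 0.008]]
gate top scene [[0.7144, -0.0857, 0.064], [0.6787, -0.0804, 0.064], [0.6677, -0.1498, 0.064], [0.7044, -0.1553, 0.064]] screw [0.6907, -0.1149, 0.091]
gate wrist [[0.7134, -0.0842, 0.064]]
mid scene [[0.64, 0.1721, 0.009], [0.6405, 0.2086, 0.009], [0.5093, 0.2125, 0.009], [0.5082, 0.1754, 0.009]]
mid handle top scene [[0.5559, 0.1868, 0.043], [0.5572, 0.1991, 0.043], [0.5232, 0.2005, 0.043], [0.5201, 0.1877, 0.043]]
mid wrist [[0.5085, 0.173, 0.009], [0.5095, 0.2117, 0.009]] htop [[0.5135, 0.1762, 0.043], [0.5226, 0.1959, 0.043], [0.5565, 0.2003, 0.043], [0.5553, 0.1871, 0.043]] dots [[0.5871, 0.1927, 0.009], [0.6049, 0.1926, 0.009]] scene dots [[0.6039, 0.1912, 0.009], [0.5857, 0.192, 0.009]]
marker [0.4299, 0.1897, 0.01]
```

```bash
cat >> h.py <<'E'
G=np.array([0.6913,-0.1168]);YG=-0.15
def gp(x,y=0.):
    c,s=np.cos(YG),np.sin(YG);return G+np.array([c*x-s*y,s*x+c*y])
def P(xy,z): return np.r_[xy,z]
def togate(p):
    c,s=np.cos(YG),np.sin(YG);d=np.array(p[:2])-G;return np.array([c*d[0]+s*d[1],-s*d[0]+c*d[1]])
E
python3 - <<'E'
from station import *
from h import *
q=quat(-0.025-np.pi/2)
move_to(P((0.539,0.1930),0.11),q)
servo_line(P((0.539,0.1930),0.0135),0.12)
grab(30)
o=observe();print(o["time_s"],o["finger_gap"],o["eef_pos"],o["ft_force"],o["joints"].round(2))
print(servo_line(P((0.545,0.1930),0.11),0.15))
o=observe();np.save("w2.npy",{k:o[k] for k in("eef_pos","orientation")},allow_pickle=True)
cv2.imwrite("pics/wrist2.png",get_image("wrist")[...,::-1]);print(o["time_s"],o["finger_gap"],o["ft_force"])
E
```

```text
6.6667 0.01355968280269975 [0.53901524 0.19299579 0.01351371] [-0.15470576 -0.41630945 -0.15256393] [0.26 0.67 1.72 0.   0.75 1.86]
False
7.4583 0.013955174008776836 [ 0.01617472 -0.92101421 -2.43602545]
```

View pics/wrist2.png

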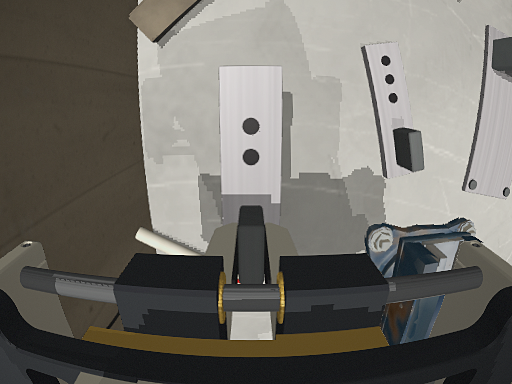

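```bash
python3 - <<'E'
from station import *
from h import *
cw=camera_info("wrist");o=np.load("w2.npy",allow_pickle=True).item();p=o["eef_pos"]
a=[onz("wrist",x,p[2]-.0045,cw,o)-p for x in[(219,66),(283,66),(220,194),(282,194)]]
print(np.round(a,4))
q=quat(YG-np.pi/2)
move_to(P((0.61,0.05),0.13),quat(-0.08-np.pi/2))
move_to(P(gp(-0.135),0.05),q)
o=observe();np.save("w3.npy",{k:o[k] for k in("eef_pos","orientation")},allow_pickle=True)
cv2.imwrite("pics/wrist3.png",get_image("wrist")[...,::-1]);print(o["time_s"],o["finger_gap"],o["ft_force"],o["eef_pos"],o["joints"].round(2))
E
```

```text
[[ 0.1006  0.0159 -0.0045]
 [ 0.0998 -0.02   -0.0045]
 [ 0.0256  0.0184 -0.0045]
 [ 0.0247 -0.0188 -0.0045]]
8.9167 0.013985653520627382 [-0.57426458  0.43477449 -2.21505772] [ 0.55874521 -0.09553345  0.05067359] [-0.25  0.6   1.73  0.    0.81  1.47]
```

View pics/wrist3.png

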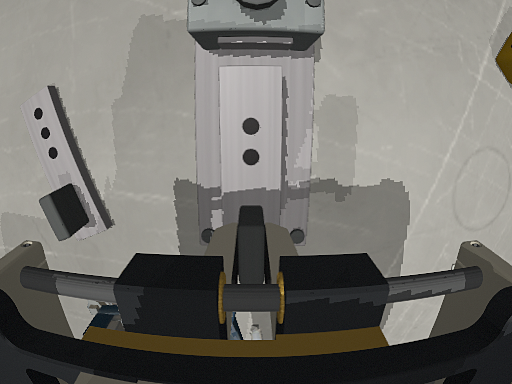

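```bash
python3 - <<'E'
import cv2
s=cv2.imread('pics/wrist3.png')
cv2.imwrite('pics/w3a.png',cv2.resize(s[0:120,170:345],None,fx=4,fy=4,interpolation=cv2.INTER_CUBIC))
E
```

```text
(no output)
```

View pics/w3a.png

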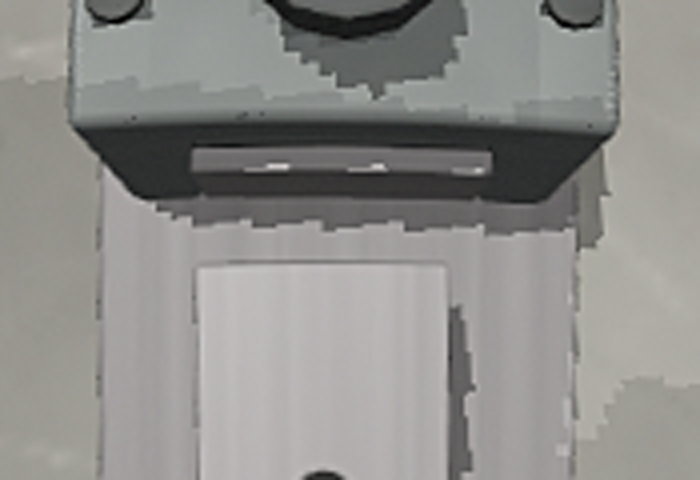

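```bash
python3 - <<'E'
from station import *
from h import *
cw=camera_info("wrist");o=np.load("w3.npy",allow_pickle=True).item();p=o["eef_pos"]
for n,x,z in [("gt",(72,125),.064),("gt",(617,130),.064),("gb",(140,198),.008),("gb",(545,200),.008),("bed",(103,400),.008),("bed",(575,400),.008),("bed",(103,200),.008),("bed",(576,230),.008),("nose",(198,265),p[2]-.0045),("nose",(447,262),p[2]-.0045)]:
    w=onz("wrist",(170+(x[0]+.5)/4-.5,(x[1]+.5)/4-.5),z,cw,o); print(n,togate(w).round(4))
E
```

```text
gt [-0.0168  0.0341]
gt [-0.017  -0.0357]
gb [-0.0163  0.0338]
gb [-0.0162 -0.0364]
bed [-0.0522  0.0404]
bed [-0.0519 -0.042 ]
bed [-0.0163  0.0403]
bed [-0.0214 -0.0419]
nose [-0.034   0.0196]
nose [-0.0335 -0.0154]
```

```bash
python3 - <<'E'
from station import *
from h import *
xy=gp(-0.1335,-0.0025)
servo_line(P(xy,0.027),0.1)
f0=observe()["ft_force"]
r=servo_line(P(xy,0.0185),0.02,f_stop=2.5)
o=observe();print(r,o["eef_pos"],f0,o["ft_force"],o["time_s"])
np.save("w4.npy",{k:o[k] for k in("eef_pos","orientation")},allow_pickle=True)
s=get_image("wrist")[...,::-1]
cv2.imwrite("pics/w4a.png",cv2.resize(s[0:120,170:345],None,fx=4,fy=4,interpolation=cv2.INTER_CUBIC))
E
```

```text
True [ 0.55931354 -0.09932779  0.02132792] [ 0.24498505  0.27945273 -3.30463817] [0.18896748 0.56399625 3.7788258 ] 9.7083
```

View pics/w4a.png

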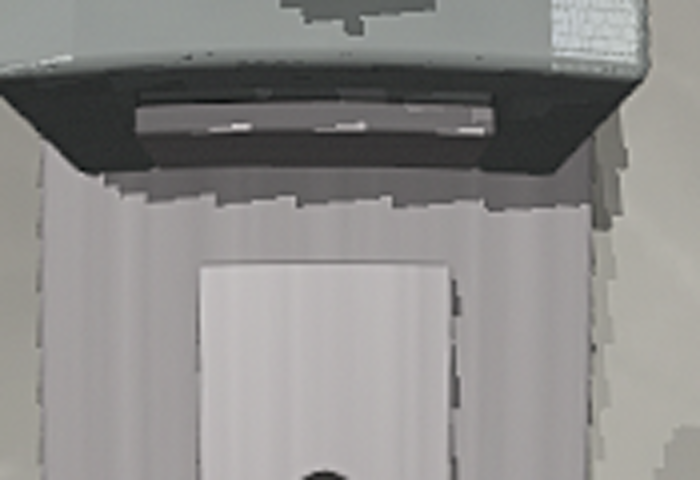

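```bash
python3 - <<'E'
from station import *
from h import *
z=observe()["eef_pos"][2]
for i in range(8):
    o=observe()
    if o["ft_force"][2]<0: break
    z+=0.00015; servo_line(P(gp(-0.1335,-0.0025),z),0.01)
print(z,o["ft_force"],o["time_s"])
ax=np.array([np.cos(YG),np.sin(YG),0]);f0=o["ft_force"]
x=-0.1335
while x<-0.1335+0.04:
    x+=0.004
    r=servo_line(P(gp(x,-0.0025),z),0.012,f_stop=20)
    o=observe();f=o["ft_force"]-f0
    print(round(x,4),r,togate(o["eef_pos"]).round(4),"push",round(float(-f@ax),1),f.round(1),o["finger_gap"].round(4),o["time_s"].__round__(2))
    if r: break
E
```

```text
0.02161557062222566 [ 0.4719352   0.51837196 -1.37486846] 10.2583Traceback (most recent call last):
  File "<stdin>", line 15, in <module>
AttributeError: 'float' object has no attribute 'round'
```

```bash
cat >> h.py <<'E'
def push(x0,x1,y,z,fs=20,v=0.012,step=0.004,f0=None):
    from station import servo_line,observe
    ax=np.array([np.cos(YG),np.sin(YG),0])
    if f0 is None: f0=observe()["ft_force"]
    x=x0
    while (x1-x)*np.sign(x1-x0)>1e-6:
        x+=np.sign(x1-x0)*min(step,abs(x1-x))
        r=servo_line(P(gp(x,y),z),v,f_stop=fs)
        o=observe();f=o["ft_force"]-f0
        print(round(x,4),r,togate(o["eef_pos"]).round(4),"push %.1f"%(-f@ax),f.round(1),"%.4f %.2f"%(o["finger_gap"],o["time_s"]))
        if r: return True
    return False
E
python3 - <<'E'
from station import *
from h import *
f0=np.array([0.47,.52,-1.37])
push(-0.1295,-0.0935,-0.0025,0.0216156,f0=f0)
E
```

```text
-0.1255 False [-0.1255 -0.0025] push 1.6 [-1.7 -0.2 -0.7] 0.0137 11.22
-0.1215 False [-0.1215 -0.0025] push -0.3 [ 0.3 -0.1 -0.7] 0.0141 11.71
-0.1175 False [-0.1175 -0.0025] push 0.0 [-0.1 -0.5 -1.8] 0.0139 12.19
-0.1135 False [-0.1135 -0.0025] push 0.4 [-0.6 -1.  -0.9] 0.0135 12.68
-0.1095 False [-0.1095 -0.0025] push 0.6 [-0.7 -0.3 -1.4] 0.0137 13.16
-0.1055 False [-0.1059 -0.0025] push 4.6 [-4.6 -0.2  2.1] 0.0137 13.64
-0.1015 False [-0.1018 -0.0025] push 5.2 [-5.1  0.9  3. ] 0.0140 14.12
-0.0975 False [-0.0975 -0.0025] push 3.9 [-4.  -0.6  0.6] 0.0136 14.61
-0.0935 False [-0.0933 -0.0025] push 2.1 [-2.1  0.1 -1. ] 0.0137 15.09
```

```bash
python3 - <<'E'
from station import *
from h import *
f0=np.array([0.47,.52,-1.37])
push(-0.0935,-0.0595,-0.0025,0.0216156,f0=f0)
o=observe();np.save("w5.npy",{k:o[k] for k in("eef_pos","orientation")},allow_pickle=True)
s=get_image("wrist")[...,::-1];cv2.imwrite("pics/w5.png",s)
cv2.imwrite("pics/side5.png",cv2.resize(get_image("side")[130:230,220:360,::-1],None,fx=5,fy=5,interpolation=cv2.INTER_CUBIC))
E
```

```text
-0.0895 False [-0.0893 -0.0025] push 2.2 [-2.2 -0.1 -2.1] 0.0139 15.57
-0.0855 False [-0.0852 -0.0025] push 1.9 [-1.9 -0.2 -1.5] 0.0138 16.06
-0.0815 False [-0.0812 -0.0025] push 2.5 [-2.6 -0.4 -1.4] 0.0133 16.54
-0.0775 False [-0.0772 -0.0025] push 0.7 [-0.8 -0.6 -1.4] 0.0136 17.02
-0.0735 False [-0.0732 -0.0025] push 1.3 [-1.4 -0.8 -1.9] 0.0140 17.51
-0.0695 False [-0.0692 -0.0025] push 2.0 [-2.2 -0.5 -2.5] 0.0138 17.99
-0.0655 False [-0.0652 -0.0025] push 1.3 [-1.3 -0.4 -2. ] 0.0137 18.48
-0.0615 False [-0.0612 -0.0025] push 1.9 [-1.9  0.2 -1.8] 0.0139 18.96
-0.0595 False [-0.0594 -0.0025] push 1.9 [-2.  -0.6 -1.5] 0.0137 19.27
```

View pics/w5.png

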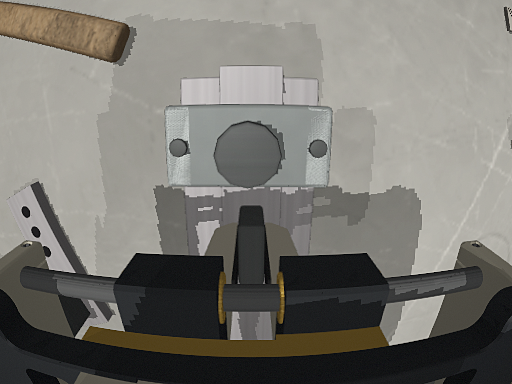

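View pics/side5.png

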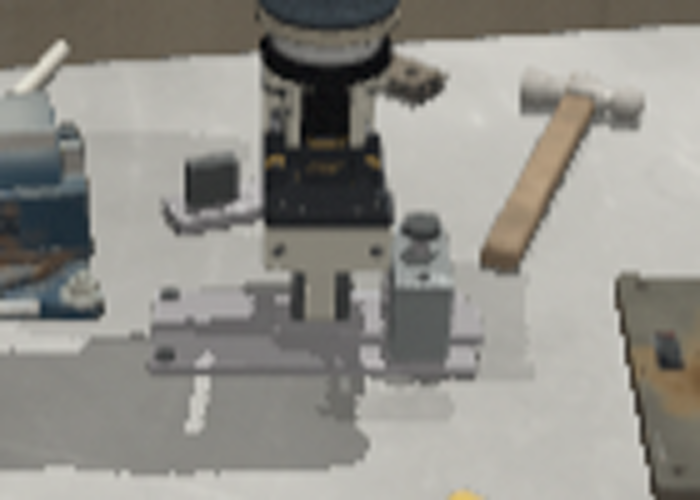

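```bash
python3 - <<'E'
from station import *
from h import *
ax=np.array([np.cos(YG),np.sin(YG),0])
def avg(l):
    F=[]
    for i in range(8): pause(0.03);F.append(observe()["ft_force"])
    F=np.array(F);m=F.mean(0);print(l,"ax %.2f z %.2f sd %.2f"%(-m@ax,m[2],F.std(0).max()),"%.2f"%observe()["time_s"])
z=0.0216156
avg("now")
servo_line(P(gp(-0.0635,-0.0025),z),0.012);avg("pulled")
servo_line(P(gp(-0.0595,-0.0025),z),0.012);avg("pushed")
for d in (.0005,.001,.0015):
    servo_line(P(gp(-0.0595,-0.0025),z+d),0.01,f_stop=12);avg("lift%g"%d)
servo_line(P(gp(-0.0595,-0.0025),z),0.01);avg("down")
E
```

```text
now ax 1.25 z -3.47 sd 0.71 19.64
pulled ax 0.21 z -3.33 sd 0.66 20.39
pushed ax 1.25 z -3.07 sd 0.49 21.14
lift0.0005 ax -1.20 z -5.53 sd 0.52 21.66
lift0.001 ax -1.62 z -6.00 sd 0.65 22.18
lift0.0015 ax -1.43 z -6.11 sd 0.64 22.69
down ax 0.21 z -4.17 sd 0.53 23.26
```

```bash
python3 - <<'E'
from station import *
from h import *
open_gripper();pause(0.2);grab(30)
z=observe()["eef_pos"][2]
for x in(-0.0655,-0.0595,-0.0655,-0.0595):
    pause(0.3);f0=observe()["ft_force"]
    r=servo_line(P(gp(x,-0.0025),z),0.02,f_stop=2.2)
    o=observe();print(x,r,togate(o["eef_pos"]).round(4),(o["ft_force"]-f0).round(2),o["finger_gap"],o["time_s"])
E
```

```text
-0.0655 True [-0.0606 -0.0025] [-1.72 -0.25  7.32] 0.013719386031547784 26.475
-0.0595 False [-0.0603 -0.0025] [-2.67  0.01 -2.07] 0.013638908787185107 27.025
-0.0655 True [-0.0609 -0.0025] [ 2.89 -0.33 -2.  ] 0.013603707949695357 27.5333
-0.0595 False [-0.0605 -0.0025] [-4.78  0.57  2.98] 0.013733913107805338 28.0833
```

```bash
python3 - <<'E'
from station import *
from h import *
open_gripper();p=observe()["eef_pos"]
servo_line(P(p[:2],0.15),0.15)
o=observe();np.save("w6.npy",{k:o[k] for k in("eef_pos","orientation")},allow_pickle=True)
s=get_image("wrist")[...,::-1];cv2.imwrite("pics/w6.png",s)
move_to(np.array([0.45,0.22,0.3]),quat(-np.pi/2))
cv2.imwrite("pics/side6.png",cv2.resize(get_image("side")[130:290,220:360,::-1],None,fx=3.7,fy=3.7,interpolation=cv2.INTER_CUBIC))
cv2.imwrite("pics/scene6.png",cv2.resize(get_image("scene")[170:335,180:345,::-1],None,fx=3.6,fy=3.6,interpolation=cv2.INTER_CUBIC))
print(observe()["time_s"])
E
```

```text
32.05
```

View pics/w6.png

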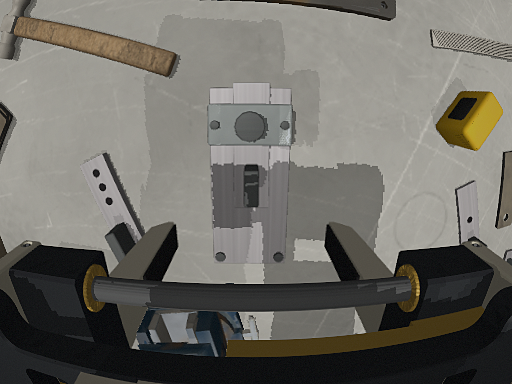

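View pics/side6.png

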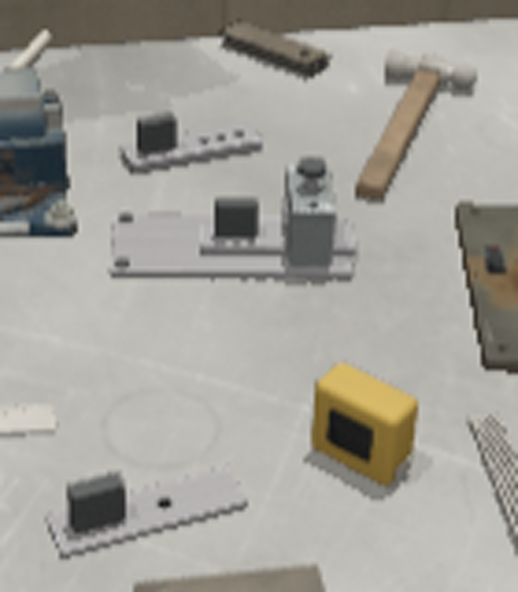

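View pics/scene6.png

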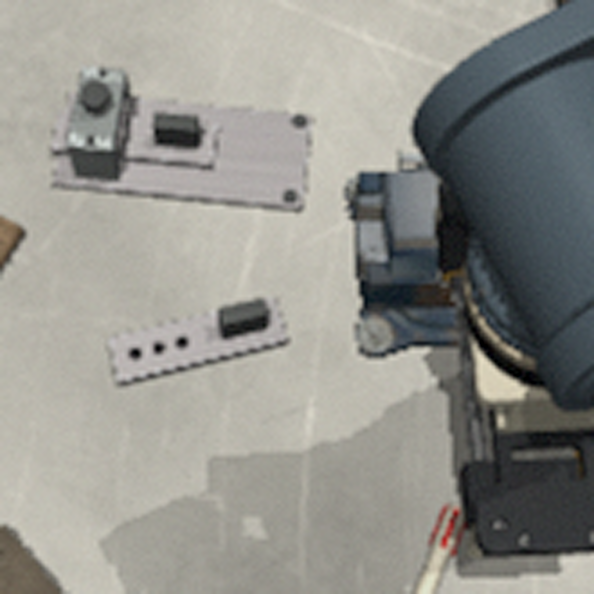

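```bash
python3 - <<'E'
from station import *
from h import *
cw=camera_info("wrist");o=np.load("w6.npy",allow_pickle=True).item()
for n,x,z in [("nose",(234,83),.017),("nose",(271,83),.017),("h",(247,165),.051),("h",(260,165),.051),("h",(246,207),.051),("h",(258,207),.051),("gate top front",(209,145),.064),("g",(294,145),.064)]:
    print(n,togate(onz("wrist",x,z,cw,o)).round(4))
o=observe();print(o["time_s"],o["ft_force"],o["finger_gap"])
close_job()
E
```

```text
nose [0.0393 0.0146]
nose [ 0.0394 -0.0217]
h [-0.0366  0.0015]
h [-0.0366 -0.0102]
h [-0.0768  0.0026]
h [-0.0768 -0.0087]
gate top front [-0.0163  0.0337]
g [-0.0163 -0.0387]
32.05 [ 0.15134754 -0.23067684 -0.67267862] 0.0929892142537988
the job is handed in; nothing more can be done
```

I gauged the gap on the larger guide (bed measured about 200 x 84 mm). The middle bar (9 mm, two dots) is the one that drags. It is left lying in the gate, and I handed the job in at 32 s. The simulator gave no verdict.

**How I chose the bar:** I tried the middle bar first.
- **Going in:** it took about 5 N as it passed under the shoe, and no push reached the 20 N stop.
- **Drag:** once inside, it resisted by about 3 to 5 N both ways when I moved it back and forth.
- **Shoe pressure:** lifting the bar slightly in the gate gave about 3.5 N of soft downward force.

I did not try the thin and thick bars, as this result made it unnecessary. They stayed flat on the bench where they started.

**Final position:** the last pictures show the nose about 38 mm past the gate's middle, roughly in line, and about 1 mm off centre. The bystanders in view looked unmoved, and the arm is clear of everything.

**Checks that disagreed:**
- **Low drag readings:** with the arm stopped, push readings in the gate were only 1 to 2.5 N, and one push/pull comparison differed by just 1 N. The first back-and-forth stroke also stopped on vertical force rather than drag. I put this down to friction easing off at rest and relied on the readings taken while moving and lifting.
- **Sideways position:** the wrist camera put both the gate and the bar about 3 mm to one side of my gate frame. I therefore judged the centring by comparing bar and gate within the same picture.

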